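# Rolling pin out of the half-open drawer

### The arm

A 6-joint arm with a two-finger parallel gripper is mounted at the origin on the work surface. World frame = base frame: x ahead of the robot, y to its left, z up, the work surface at z = 0. Lengths are in m, angles in rad, forces in N, time in s.
With the tool pointing down it reaches from about 0.275 to 0.975 m from the base axis. Payload 8.4 kg.
Tool frame: the origin (TCP) lies at the very end of the fingers, on their centre line; the grasp point (between the pads) lies 19 mm behind it; y points along the fingers, x is the direction in which the jaws open and shut, and the axes are right-handed (so a half turn about y gives the same grasp; the last joint's range is limited). The gripper opens to 92 mm and grips with 3 to 60 N. Pads are 20 mm wide; open, the fingers measure 128 mm over their backs; the gripper's body (75 mm by 189 mm) begins 69 mm behind the grasp point.
Start: joints at [-1.162, 0.353, 1.633, -0, 1.155, -0.002], TCP at [0.25, -0.573, 0.215] pointing down, gripper open.
Joint ranges: [-2.63, 2.63], [-0.92, 2.1], [0.06, 2.66], [-1.3, 4.44], [0, 2.69], [-3.02, 3.02]. Speed limits (rad/s): [2.22, 2.22, 2.79, 3.14, 3.14, 3.14].

### API

Orientations are given as a rotation vector (axis times angle).
In Python, from station import arm gives the robot as it stands. The module is installed in compiled form; this text tells all that it offers.
- The arm moves only by the tool jog_arm, never from a script. Its argument "deltas" is text: rows parted by semicolons, each of 6 numbers parted by spaces: the shift along the tool's x, y, z in mm, then the turn, a rotation vector about the tool's x, y, z in rad. A call has exactly 8 rows; each row is the pose to reach, as a shift and turn from the pose measured when the call began, along the tool's axes at that moment; what a row does not reach only later rows make up. A row lasts 1/8 s, in which the tool goes at most 62.5 mm and 10.7 degrees, less where a joint would pass 70% of its speed; a pose out of reach is approached as far as the arm can. A call with a gripper value outside its range is refused whole. "jaw" is the closure, from 0 (fully open) to 1 (shut), set as the call begins (left out, the last holds). The fingers move at their own pace and stop on an object; "grip_force" is the grip in N (left out, the last holds). Time passes only in rows, so rows that repeat a pose let the fingers close, or fill a call up. It gives the time, the measured TCP pose, the force and the opening at its end, in the units of the state.
- arm.sense(): the state, without advancing time (a new reading comes with each control period).
- arm.capture(name): name is "scene" or "top"; returns a dict with "img" (480x640x3 uint8, blue, green, red), "fx", "fy", "cx", "cy" (pixels), "cam_to_world" (4x4, takes a point from camera to world coordinates). Camera axes: x right, y down, z forward; pixel columns grow to the right and rows downward; lengths in m; the calibration is good to about 2 mm. A picture is of the moment at which its call begins. There is no depth.
- arm.job_done(): hands the job in, once; it reports no verdict.
Trained networks look in a picture, given as the dict that the camera call returned (one of the last four; its "shot" number tells which), for a name from the list of things; names that differ only in an ending like _2 or _b are one class to them, and where a whole thing is asked for, a point or a joint stands for the part that bears it (a point fixed in the world has none). Each returns a list of dicts, best first, with "confidence" (0 to 1); they miss things now and then, are a little off and sometimes report something else, mostly with a low value. They report only what shows in the picture. A call takes as long as a camera call.
- arm.boxes_of(name, picture): "location" ([x, y, z] in m, in world coordinates, good to about 4 mm: the middle of the surface that is visible of it).
The state is a dict: "time_s": time; "qpos": joint angles; "joint_velocities": joint speeds; "joint_efforts": joint torques, N m; "ee_pos": TCP position; "tool_rot": TCP orientation; "ft_force": force on the tool from outside, world axes, zero at the start; "torque": the same for the moment, N m; "grip_width": finger opening in m.
Only numpy, scipy, OpenCV 4.12 (cv2) and the standard library are available. Lean on these libraries where they do the work, as an engineer would, in place of code of your own. Each camera call takes 0.05 s, during which the arm holds its last target.

### The job

The low pine cabinet's drawer only opens a little past half way and the wooden rolling pin inside is longer than the gap. Tilt the pin up, front end first, draw it out slantwise through the gap without wrenching it against the woodwork, and finish still holding it: level, clear above the bamboo tray, with its middle over the middle of the tray. Do not put it down or let go, and leave the other things where they are.

Things in the scene. Friction and masses are not known exactly. Their poses are not given: they have to be found in the camera images.
- cabinet: Low pine cabinet, screwed down: 460 deep, 340 wide, 173 high. Origin on the work surface, under the middle of its front; own x points into the cabinet (the drawer slides out along -x), y across, z up. Its 18 mm top board begins at x = 0 and its underside is 155 above the work surface: this front edge is the upper far edge of the gap.
- drawer (a joint): How far the drawer is out, in m: 0 shut, 0.25 at the stop of its runners (starts 0.225 to 0.25 out, slides stiffly, about 6 N). The inner face of its front panel is at x = -(this value) in the cabinet's frame.
- drawer_in (a point): Point on the drawer's inner floor (26 above the work surface), at the middle of the front panel's inner face; axes as the cabinet's. Panel 16 thick, top edge 125 above the work surface. Inside 420 long; inner side faces at y -135 and +135, side tops 96 above the work surface. A divider 8 thick, 36 tall, runs front to back at y = +46: the pin is alone in the wide lane (y -135 to 42), spoon and turner in the other.
- pin_center (a point): Centre of the rolling pin, on its axis. Beech, 340 long in all, about 0.28 kg, balanced at the centre: cylindrical body 46 in diameter, 220 long, and at each end a handle 60 long, at most 26 in diameter. It lies on the drawer's floor, roughly square to the cabinet's front, its back part under the top board. Own x runs from its front end to its back end.
- pin_front (a point): Tip of the pin's front handle (the end near the drawer's front panel), on the axis, 170 from the centre.
- pin_back (a point): Tip of the pin's back handle (the end under the cabinet), on the axis, 170 from the centre.
- tray_top (a point): Bamboo tray, loose, flat, 220 (its x) by 300 (its y), base 12 thick, with a low lip, top 28 above the work surface, along the two short ends. This point is the middle of the flat top face, 12 above the work surface.
- jar: Amber glass screw-top jar, 86 in diameter, 128 high, on the work surface; origin under its centre. Leave alone.
- bowl: White enamel bowl with blue rim, 144 in diameter, 58 high, on the work surface; origin under its centre. Leave alone.
- bowl_top: Second bowl, alike, standing on the cabinet's top well back from its front edge; origin under its centre. Leave alone.
- silicone_lid: Round grey hard silicone pot lid with a knob, 160 in diameter, 38 high, lying flat on the work surface; origin under its centre. Leave alone.
- spoon: Wooden spoon, 260 long, 10 thick, in the drawer's narrow lane; origin at its underside near the middle. Leave alone.
- turner: Wooden turner, 285 long, 9 thick, beside the spoon; origin at its underside near the middle. Leave alone.

How it is judged:
By the outcome, as a careful person would: the job done as asked, in the order asked, and still so for the second after the job is handed in, while the arm keeps its last pose, push and grip.
It also fails if it takes over 46 s, if anything falls off the work surface, if the arm or the gripper's body presses on something with over 40 N, if the wrist force passes 120 N, or if a joint passes its speed limit or range.

## Working session

There is one attempt and no reset: what is moved stays moved. The work goes in short steps, Python scripts to look and compute and a tool call to move; the robot and the scene stay as the last step left them, time stands still between calls to the robot, and variables do not carry over. Pictures are saved under pics/ and viewed, and the job is handed in when it is done.

Besides the shell and the picture viewer there is one more tool, called in YAML: its name, and indented under it one key for each argument. jog_arm: Moves the arm, as the interface text tells. Its arguments: {"type":"object","properties":{"deltas":{"type":"string"},"jaw":{"type":"number"},"grip_force":{"type":"number"}},"required":["deltas"]}

```bash
mkdir -p pics; cat > h.py <<'E'
import numpy as np, cv2
from station import arm
from scipy.spatial.transform import Rotation as R
def proj(c,p):
    T=np.linalg.inv(c["cam_to_world"]); q=T[:3,:3]@np.array(p)+T[:3,3]
    return np.array([c["fx"]*q[0]/q[2]+c["cx"],c["fy"]*q[1]/q[2]+c["cy"]])
def ray(c,u,v,z):
    T=np.array(c["cam_to_world"]); d=T[:3,:3]@np.array([(u-c["cx"])/c["fx"],(v-c["cy"])/c["fy"],1]); o=T[:3,3]
    return o+d*(z-o[2])/d[2]
E
python3 - <<'E'
from h import *
np.set_printoptions(precision=4,suppress=True)
s=arm.sense()
for k,v in s.items(): print(k,np.round(v,4))
for n in("scene","top"):
    c=arm.capture(n); cv2.imwrite(f"pics/{n}0.png",c["img"]); np.save(f"pics/{n}0.npy",{k:c[k] for k in c if k!="img"},allow_pickle=True)
    print(n,c["fx"],c["cx"],c["cy"]);print(np.array(c["cam_to_world"]))
    for t in "cabinet drawer drawer_in pin_center pin_front pin_back tray_top jar bowl silicone_lid".split():
        try: print(t,[(np.round(d["location"],4),round(d["confidence"],2)) for d in arm.boxes_of(t,c)[:2]])
        except Exception as e: print(t,e)
print(arm.sense()["time_s"])
E
```

```text
time_s 0.0
qpos [-1.1624  0.3536  1.6341 -0.      1.1552 -0.0024]
joint_velocities [ 0.0007 -0.0001 -0.0002 -0.0005  0.0027 -0.0021]
joint_efforts [ -0.0024 -59.385  -33.4225   0.0695   0.0236  -0.0002]
ee_pos [ 0.2494 -0.5725  0.2139]
tool_rot [-1.3752  0.9024 -0.9004]
ft_force [ 0.7578 -0.3883 -0.0068]
torque [ 0.0085  0.0177 -0.0101]
grip_width 0.0921
scene 486.1748751332663 318.4954056601585 236.50987229069955
[[ 0.8132  0.3517 -0.4638  1.077 ]
 [ 0.5815 -0.4578  0.6725 -0.6221]
 [ 0.0242 -0.8165 -0.5768  0.7365]
 [ 0.      0.      0.      1.    ]]
cabinet [(array([0.6255, 0.192 , 0.1026]), 0.84)]
drawer [(array([0.5417, 0.0225, 0.0585]), 0.91), (array([ 0.7179, -0.1773,  0.0278]), 0.73)]
drawer_in [(array([0.5447, 0.0238, 0.0577]), 0.58), (array([0.6151, 0.0936, 0.0641]), 0.42)]
pin_center [(array([0.62  , 0.0939, 0.0653]), 0.55)]
pin_front [(array([0.6186, 0.0892, 0.0616]), 0.97), (array([ 0.6841, -0.3809,  0.0081]), 0.25)]
pin_back [(array([0.621 , 0.0902, 0.0629]), 0.67)]
tray_top [(array([ 0.4311, -0.3061,  0.0128]), 0.91)]
jar [(array([ 0.7782, -0.0517,  0.095 ]), 0.95)]
bo
[... 248 characters left out ...]
98  0.014   0.0107  0.0674]
 [-0.013  -0.1751 -0.9845  1.4632]
 [ 0.      0.      0.      1.    ]]
cabinet [(array([0.5691, 0.2785, 0.1704]), 0.96)]
drawer [(array([0.5526, 0.0199, 0.0254]), 0.71)]
drawer_in [(array([0.5483, 0.0203, 0.0286]), 0.79)]
pin_center [(array([0.6054, 0.066 , 0.0664]), 0.92), (array([0.5834, 0.4076, 0.1988]), 0.22)]
pin_front [(array([0.6003, 0.0599, 0.0706]), 0.6)]
pin_back [(array([0.6   , 0.0659, 0.068 ]), 0.63)]
tray_top [(array([ 0.4214, -0.2801,  0.0123]), 0.56)]
jar [(array([ 0.75  , -0.0196,  0.1271]), 0.94)]
bowl [(array([ 0.7479, -0.2035,  0.0234]), 0.94)]
silicone_lid [(array([ 0.6897, -0.3842,  0.0113]), 0.65), (array([0.5512, 0.0186, 0.0277]), 0.4)]
1.1
```

View pics/scene0.png

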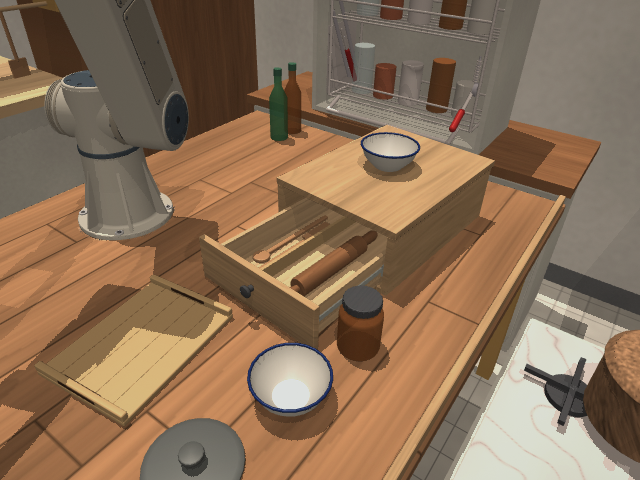

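View pics/top0.png

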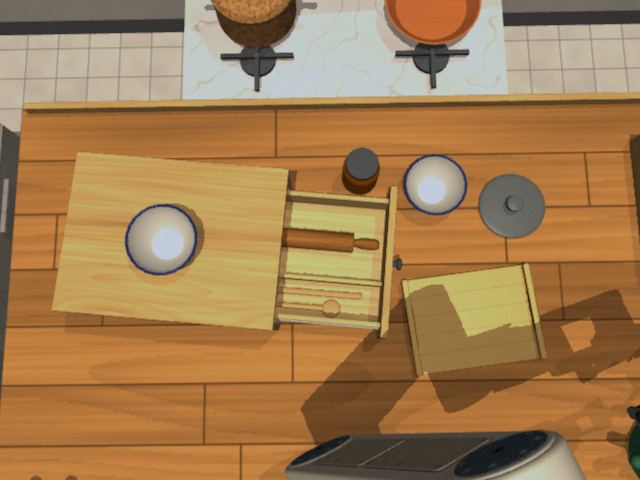

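The top view shows the cabinet's front edge from (289,168) to (274,330), the pin's front handle tip at about (378,244) and its body running under the board at (283,238). The tray spans about (403,280) to (543,360). The scene view shows the bowl, jar and lid to the right of the drawer. Next I'll zoom in to measure.

```bash
python3 - <<'E'
from h import *
a=cv2.imread("pics/top0.png"); b=cv2.imread("pics/scene0.png")
cv2.imwrite("pics/t1.png",cv2.resize(a[150:350,262:412],None,fx=4,fy=3,interpolation=cv2.INTER_CUBIC)[:600])
cv2.imwrite("pics/s1.png",cv2.resize(b[170:350,195:400],None,fx=3.3,fy=3.3,interpolation=cv2.INTER_CUBIC))
cv2.imwrite("pics/t2.png",cv2.resize(a[250:390,390:560],None,fx=4,fy=4,interpolation=cv2.INTER_CUBIC))
cv2.imwrite("pics/t3.png",cv2.resize(a[140:340,40:300],None,fx=3,fy=3,interpolation=cv2.INTER_CUBIC))
E
```

```text
(no output)
```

View pics/t1.png

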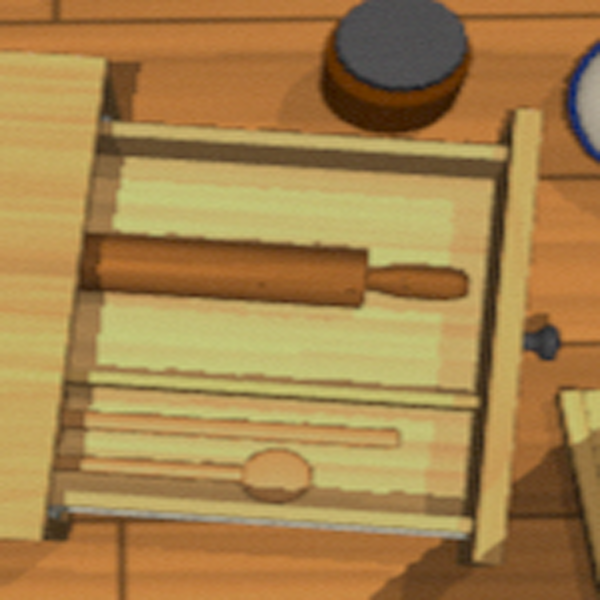

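View pics/s1.png

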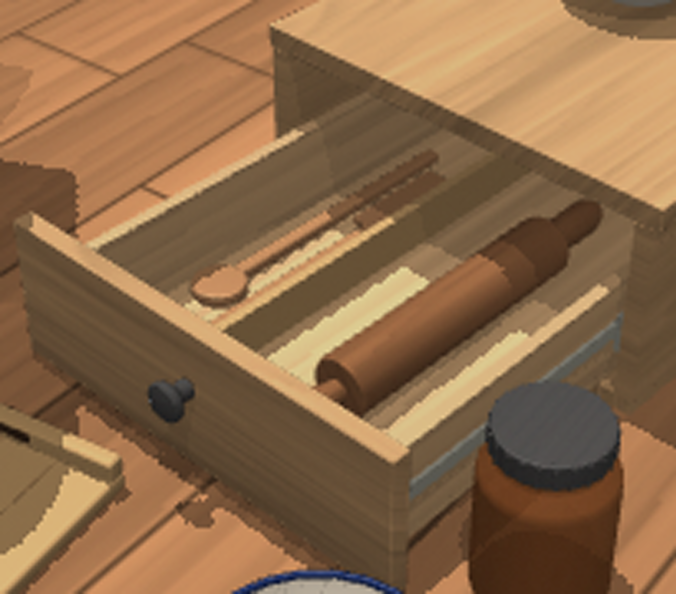

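View pics/t2.png

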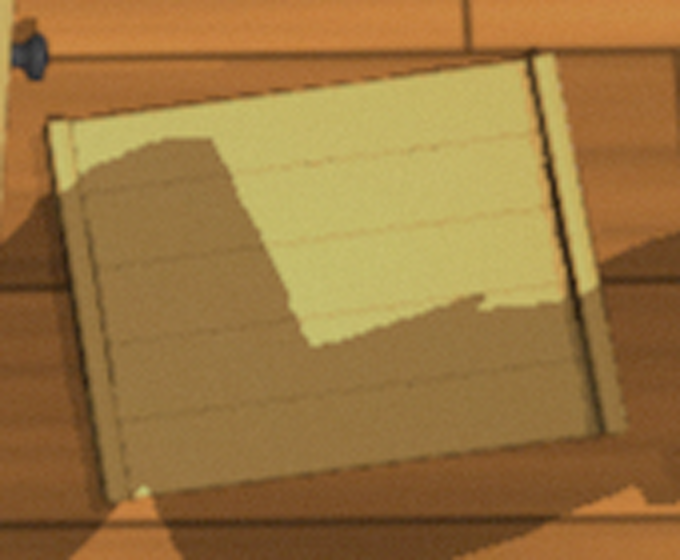

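View pics/t3.png

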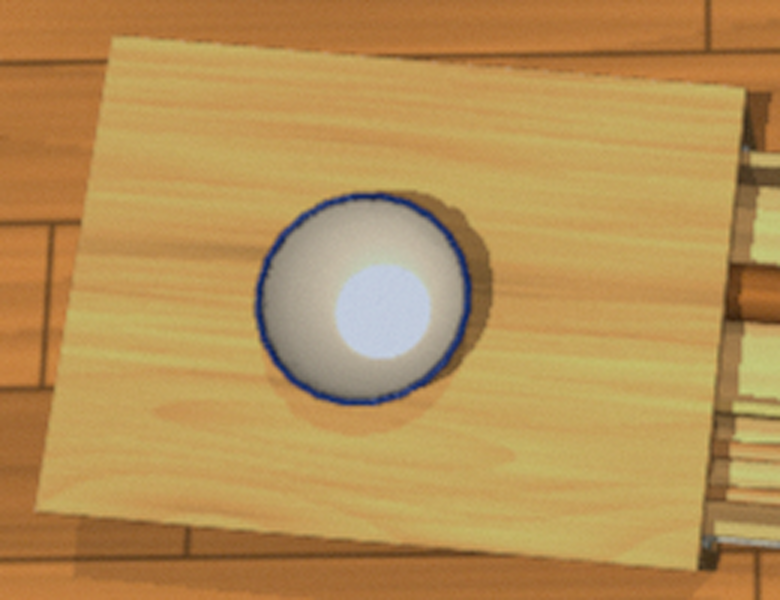

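```bash
cat > meas.py <<'E'
from h import *
np.set_printoptions(precision=4,suppress=True)
ct=np.load("pics/top0.npy",allow_pickle=True).item(); cs=np.load("pics/scene0.npy",allow_pickle=True).item()
t1=lambda x,y:(262+x/4,150+y/3)
t3=lambda x,y:(40+x/3,140+y/3)
t2=lambda x,y:(390+x/4,250+y/4)
s1=lambda x,y:(195+x/3.3,170+y/3.3)
cab=[ray(ct,*t3(*p),.173) for p in [(745,90),(698,570),(112,38),(37,512)]]
cab=np.array(cab)[:,:2]; print(cab,[np.linalg.norm(cab[i]-cab[j]) for i,j in[(0,1),(2,3),(0,2),(1,3)]])
tr=np.array([ray(ct,*t2(*p),.028)[:2] for p in [(50,122),(108,503),(553,55),(625,432)]])
print("tray",tr,tr.mean(0),[np.linalg.norm(tr[i]-tr[j]) for i,j in[(0,1),(2,3),(0,2),(1,3)]])
pin=[ray(ct,*t1(*p),.049) for p in[(468,283),(366,278),(85,264)]]; print("pin",pin,np.linalg.norm(pin[0]-pin[1]))
pan=[ray(ct,*t1(*p),.125) for p in[(514,108),(475,558)]]; print("panel",pan)
# cabinet frame fit
x=((cab[2]-cab[0])+(cab[3]-cab[1]));x/=np.linalg.norm(x); y=np.array([-x[1],x[0]])
c=cab.mean(0); o=c-.23*x; print("origin",o,"x",x,"yaw",np.arctan2(x[1],x[0]))
for n,P in(("pin",pin),("panel",pan)): print(n,[( (p[:2]-o)@x,(p[:2]-o)@y) for p in P])
d=np.array(pin[2])-pin[0]; d/=np.linalg.norm(d); print("pin dir",d,"yaw rel",np.arctan2(d[:2]@y,d[:2]@x))
ctr=pin[0]+.17*d; back=pin[0]+.34*d; print("ctr",ctr,"back",back)
print("back in scene s1:",(proj(cs,back)-[195,170])*3.3, "bodyfront top",(proj(cs,pin[0]+.06*d+[0,0,.023])-[195,170])*3.3)
p=o
for P in [(0,.17,.173),(0,-.17,.173),(0,-.17,.155)]:
  w=o+P[0]*x+P[1]*y; print((proj(cs,[*w,P[2]])-[195,170])*3.3)
E
python3 meas.py
```

```text
[[0.7374 0.1373]
 [0.3951 0.1712]
 [0.7839 0.5988]
 [0.4407 0.6321]] [np.float64(0.3440393301486774), np.float64(0.34486921296070006), np.float64(0.4638466367019153), np.float64(0.4631602395349697)]
tray [[ 0.5093 -0.1196]
 [ 0.2925 -0.1444]
 [ 0.5446 -0.4138]
 [ 0.3285 -0.4389]] [ 0.4187 -0.2792] [np.float64(0.21824032763457613), np.float64(0.21752964168144354), np.float64(0.2963173492718752), np.float64(0.29668545539458085)]
pin [array([ 0.5919, -0.0655,  0.049 ]), array([ 0.5967, -0.0066,  0.049 ]), array([0.61  , 0.1566, 0.049 ])] 0.059174181283364144
panel [array([ 0.7109, -0.088 ,  0.125 ]), array([ 0.3809, -0.0562,  0.125 ])]
origin [0.5664 0.156 ] x [0.0994 0.9951] yaw 1.4712631020424811
pin [(np.float64(-0.21791004498870226), np.float64(-0.04740451108696875)), (np.float64(-0.1587467538139329), np.float64(-0.04626929836421345)), (np.float64(0.0048877880860147055), np.float64(-0.04330665662774875))]
panel [(np.float64(-0.22840821139814022), np.float64(-0.16804616201607758)), (np.float64(-0.22955244757640492), np.float64(0.16355330775268362))]
pin dir [0.0811 0.9967 0.    ] yaw rel 0.01839062977684725
ctr [0.6057 0.1039 0.049 ] back [0.6195 0.2733 0.049 ]
back in scene s1: [582.4775 206.9792] bodyfront top [331.8269 363.4405]
[265.3881  24.4009]
[651.5519 205.9169]
[648.3383 229.506 ]
```

```bash
cat >> h.py <<'E'
o=np.array([.5664,.156]); cx=np.array([.0994,.9951]); cy=np.array([-.9951,.0994])
# cabinet->world
def cw(x,y,z): return np.array([*(o+x*cx+y*cy),z])
YAW=np.arctan2(.9967,.0811)   # pin direction (front->back)
def toolR(lean,yaw=YAW):
    # lean>0: hand body toward front (cabinet -x). tool y points to fingers
    b=np.array([np.cos(yaw),np.sin(yaw),0]); z=np.array([0,0,1.])
    ty=-(np.cos(lean)*z-np.sin(lean)*b); tx=np.cross(b,z); # horizontal, perp to pin
    tz=np.cross(tx,ty); return np.column_stack([tx,ty,tz])
def rows(targets):
    s=arm.sense(); R0=R.from_rotvec(s["tool_rot"]).as_matrix(); p0=np.array(s["ee_pos"]); out=[]
    for p,Rt in targets:
        d=R0.T@(np.array(p)-p0)*1000; w=R.from_matrix(R0.T@Rt).as_rotvec(); out.append(np.r_[d,w])
    for r in out: print(" ".join([f"{v:.0f}" for v in r[:3]]+[f"{v:.3f}" for v in r[3:]]),";")
    return out
def interp(p,Rt,n,pad=8):
    from scipy.spatial.transform import Slerp
    s=arm.sense(); K=Slerp([0,1],R.concatenate([R.from_rotvec(s["tool_rot"]),R.from_matrix(Rt)])); p0=np.array(s["ee_pos"])
    L=[(p0+(np.array(p)-p0)*min(1,i/n),K(min(1,i/n)).as_matrix()) for i in range(1,pad+1)]
    d=np.array(p)-p0; print("dist",np.linalg.norm(d),"ang",np.degrees(np.linalg.norm(R.from_matrix(R.from_rotvec(s["tool_rot"]).as_matrix().T@Rt).as_rotvec())))
    return rows(L)
def st():
    s=arm.sense(); print("t",s["time_s"],"q",np.round(s["qpos"],3),"p",np.round(s["ee_pos"],4),"F",np.round(s["ft_force"],1),"T",np.round(s["torque"],2),"w",round(s["grip_width"],4)); print(np.round(R.from_rotvec(s["tool_rot"]).as_matrix(),3))
E
python3 - <<'E'
from h import *
st()
Rg=toolR(np.radians(20)); print(Rg)
P=np.array([.5919,-.0655,.049])+.133*np.array([.0811,.9967,0]); print("grasp axis pt",P)
gp=P-.006*Rg[:,1]; tcp=gp+.019*Rg[:,1]; print("tcp",tcp, "hover",tcp-.12*Rg[:,1])
interp(tcp-.14*Rg[:,1],Rg,8)
E
```

```text
t 1.1 q [-1.162  0.353  1.633  0.     1.155 -0.002] p [ 0.2496 -0.573   0.2146] F [-0.7 -0.3 -0. ] T [ 0.02  0.05 -0.01] w 0.0916
[[ 0.399  0.     0.917]
 [-0.917 -0.     0.399]
 [ 0.    -1.     0.   ]]
[[ 0.99670593  0.027738    0.07620952]
 [-0.08110048  0.34089351  0.93659721]
 [ 0.         -0.93969262  0.34202014]]
grasp axis pt [0.6026863 0.0670611 0.049    ]
tcp [0.60304689 0.07149272 0.036784  ] hover [0.59971833 0.03058549 0.14954711]
dist 0.693162706897656 ang 64.65846400680465
-51 6 70 0.039 -0.133 0.024 ;
-102 12 140 0.079 -0.267 0.047 ;
-153 17 210 0.118 -0.400 0.071 ;
-204 23 279 0.157 -0.534 0.094 ;
-255 29 349 0.197 -0.667 0.118 ;
-306 35 419 0.236 -0.801 0.141 ;
-357 40 489 0.275 -0.934 0.165 ;
-408 46 559 0.314 -1.067 0.188 ;
```

jog_arm:
  deltas: "-40 -15 40 0.03 -0.12 0.02; -80 -25 90 0.06 -0.2 0.03; -120 -30 150 0.08 -0.3 0.05; -160 -30 200 0.1 -0.4 0.06; -200 -30 260 0.14 -0.5 0.08; -240 -30 310 0.17 -0.6 0.1; -270 -30 360 0.2 -0.7 0.12; -300 -30 410 0.23 -0.78 0.14"
  jaw: 0.1
  grip_force: 45

```text
time_s: 2.1
ee_pos: [0.4974, -0.1457, 0.2449]
tool_rot: [-1.287, 0.273, -0.287]
ft_force: [0.6, 0.0, 0.4]
grip_width: 0.0831
```

```bash
cat > g.py <<'E'
from h import *
Rg=toolR(np.radians(20))
P=np.array([.5919,-.0655,.049])+.133*np.array([.0811,.9967,0])
gp=P-.006*Rg[:,1]; tcp=gp+.019*Rg[:,1]
E
python3 - <<'E'
from g import *
st()
interp(tcp-.13*Rg[:,1],Rg,6)
E
```

```text
t 2.1 q [-0.464  0.191  1.811  0.273  1.216 -0.197] p [ 0.4974 -0.1457  0.2449] F [0.6 0.  0.4] T [-0.09 -0.08 -0.02] w 0.0831
[[ 0.933  0.057  0.356]
 [-0.359  0.254  0.898]
 [-0.039 -0.966  0.257]]
dist 0.21840003633650792 ang 17.211724101052702
6 22 28 0.014 -0.047 0.008 ;
12 44 57 0.027 -0.095 0.016 ;
18 66 85 0.041 -0.142 0.024 ;
24 88 113 0.055 -0.190 0.033 ;
30 111 141 0.069 -0.237 0.041 ;
37 133 170 0.082 -0.285 0.049 ;
37 133 170 0.082 -0.285 0.049 ;
37 133 170 0.082 -0.285 0.049 ;
```

jog_arm:
  deltas: "6 15 35 0.014 -0.047 0.008; 12 30 70 0.027 -0.095 0.016; 18 50 105 0.041 -0.142 0.024; 24 75 130 0.055 -0.19 0.033; 30 105 155 0.069 -0.237 0.041; 37 133 170 0.082 -0.285 0.049; 37 133 170 0.082 -0.285 0.049; 37 133 170 0.082 -0.285 0.049"

```text
time_s: 3.1
ee_pos: [0.6, 0.027, 0.1594]
tool_rot: [-1.222, 0.05, -0.071]
ft_force: [-0.3, -0.5, 0.6]
grip_width: 0.0826
```

```bash
python3 - <<'E'
from g import *
st()
for n in("scene","top"):
    c=arm.capture(n); cv2.imwrite(f"pics/{n}1.png",c["img"])
interp(tcp,Rg,6)
E
```

```text
t 3.1 q [-0.162  0.393  1.762  0.402  1.052 -0.294] p [0.6    0.027  0.1594] F [-0.3 -0.5  0.6] T [-0.17 -0.05  0.04] w 0.0826
[[ 0.997  0.028  0.077]
 [-0.081  0.34   0.937]
 [-0.    -0.94   0.341]]
dist 0.13107158294145443 ang 0.10016328380833674
-0 22 0 0.000 -0.000 0.000 ;
-0 44 0 0.000 -0.000 0.000 ;
-1 66 0 0.000 -0.000 0.001 ;
-1 87 0 0.001 -0.000 0.001 ;
-1 109 0 0.001 -0.000 0.001 ;
-1 131 0 0.001 -0.000 0.001 ;
-1 131 0 0.001 -0.000 0.001 ;
-1 131 0 0.001 -0.000 0.001 ;
```

View pics/scene1.png

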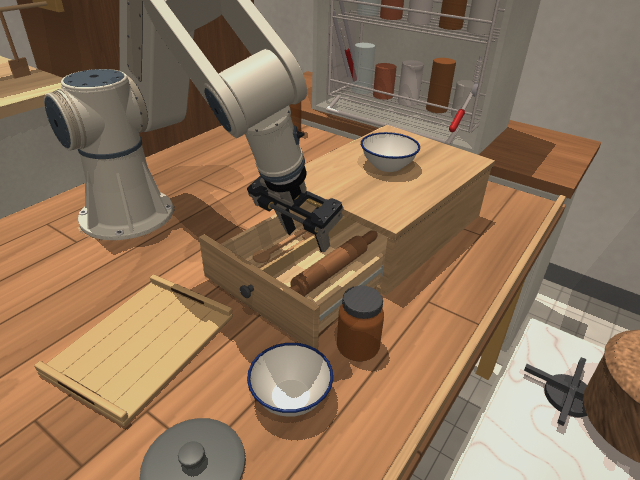

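View pics/top1.png

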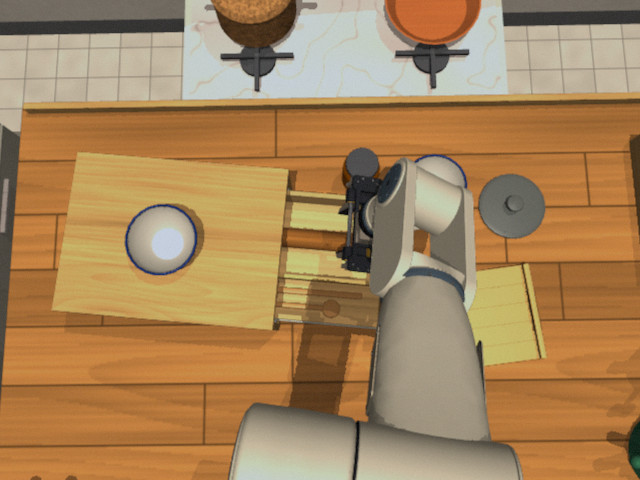

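The scene view shows the fingers at about (300,235) straddling the pin, and the gripper's long side runs across it. I'll descend.

jog_arm:
  deltas: "-0 22 0 0 0 0; -0 44 0 0 0 0; -1 66 0 0 0 0; -1 85 0 0 0 0; -1 103 0 0 0 0; -1 118 0 0 0 0; -1 131 0 0 0 0; -1 131 0 0 0 0"

```text
time_s: 4.2
ee_pos: [0.6025, 0.0717, 0.0358]
tool_rot: [-1.222, 0.05, -0.071]
ft_force: [-0.2, -0.8, 0.4]
grip_width: 0.0828
```

```bash
python3 - <<'E'
from g import *
st()
for n in("scene","top"):
    c=arm.capture(n); cv2.imwrite(f"pics/{n}2.png",c["img"][150:350,180:420] if n=="top" else c["img"][150:350,180:420])
i=[cv2.resize(cv2.imread(f"pics/{n}2.png"),(480,400)) for n in("scene","top")]
cv2.imwrite("pics/b2.png",cv2.resize(np.hstack(i),(800,333)))
E
```

```text
t 4.2 q [-0.088  0.559  1.834  0.489  0.813 -0.357] p [0.6025 0.0717 0.0358] F [-0.2 -0.8  0.4] T [-0.18  0.02  0.01] w 0.0828
[[ 0.997  0.027  0.077]
 [-0.082  0.34   0.937]
 [-0.    -0.94   0.341]]
```

View pics/b2.png

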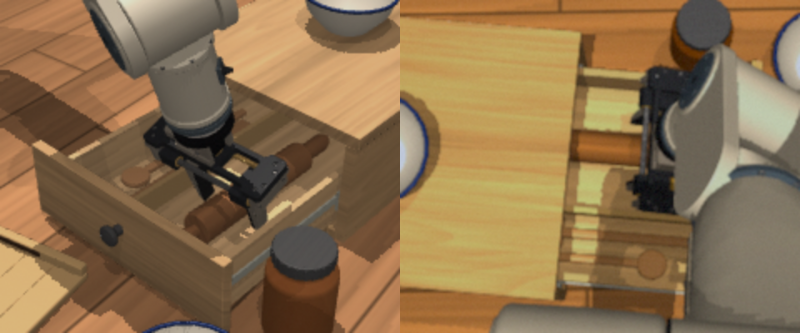

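The fingers straddle the pin body, with no contact force. I'll close the jaws.

jog_arm:
  deltas: "0 0 0 0 0 0; 0 0 0 0 0 0; 0 0 0 0 0 0; 0 0 0 0 0 0; 0 0 0 0 0 0; 0 0 0 0 0 0; 0 0 0 0 0 0; 0 0 0 0 0 0"
  jaw: 1
  grip_force: 50

```text
time_s: 5.3
ee_pos: [0.6036, 0.0713, 0.0371]
tool_rot: [-1.222, 0.048, -0.073]
ft_force: [0.8, -1.8, 2.2]
grip_width: 0.0452
```

```bash
python3 - <<'E'
from g import *
st()
# plan: pin pose by back tip location (cabinet x offset along pin, z) and tilt
s=arm.sense(); Rm=R.from_rotvec(s["tool_rot"]).as_matrix(); p=np.array(s["ee_pos"])
b=np.array([.0811,.9967,0]); b/=np.linalg.norm(b)
# axis frame: front tip measured
F=np.array([.5919,-.0655,.049]); B=F+.34*b
tx=Rm[:,0]; lat=(p-B)@np.array([b[1],-b[0],0]); print("lateral off",lat)
np.save("grasp.npy",{"R":Rm,"p":p,"B":B,"b":b},allow_pickle=True)
E
```

```text
t 5.3 q [-0.088  0.557  1.833  0.489  0.814 -0.357] p [0.6036 0.0713 0.0371] F [ 0.8 -1.8  2.2] T [-0.28 -0.27 -0.1 ] w 0.0452
[[ 0.997  0.03   0.076]
 [-0.082  0.34   0.937]
 [ 0.002 -0.94   0.341]]
lateral off 0.0005323176896828842
```

```bash
cat > plan.py <<'E'
from h import *
g=np.load("grasp.npy",allow_pickle=True).item()
bx=g["b"]; side=np.array([bx[1],-bx[0],0])  # right of b
def pose(th,fwd,zB,shift=(0,0,0)):
    # rotate grasp pose about back tip: front up by th
    th=np.radians(th)
    # find sign: rotating -b toward +z
    Q=R.from_rotvec(side*(-th)).as_matrix()
    assert (Q@(-bx))[2]>=-1e-9
    Bn=g["B"]-fwd*bx+np.array(shift); Bn[2]=zB
    return Bn+Q@(g["p"]-g["B"]), Q@g["R"], Bn, Q@bx
def clr(th,fwd,zB):
    _,_,B,u=pose(th,fwd,zB); ts=np.linspace(0,.34,341); rad=np.where((ts<.06)|(ts>.28),.013,.023)
    X=np.array([((B-t*u)[:2]-o)@cx for t in ts]); Z=np.array([(B-t*u)[2] for t in ts])
    # in-plane: distance to corners/edges minus rad
    def seg(ax,az,bx_,bz):
        k=np.clip(((X-ax)*(bx_-ax)+(Z-az)*(bz-az))/((bx_-ax)**2+(bz-az)**2+1e-12),0,1)
        return (np.hypot(X-ax-k*(bx_-ax),Z-az-k*(bz-az))-rad).min()
    return dict(floor=round(1e3*seg(-.229,.026,.19,.026),1),panel=round(1e3*seg(-.229,.125,-.229,.026),1),ptop=round(1e3*seg(-.229,.125,-.245,.125),1),board=round(1e3*min(seg(0,.155,.3,.155),seg(0,.155,0,.173)),1))
def go(W):
    for w in W: print(w,clr(*w))
    return rows([pose(*w)[:2] for w in W])
E
python3 - <<'E'
from plan import *
go([(1.5,0,.051),(5,0,.054),(9,0.003,.055),(13,.006,.053),(17,.010,.051),(21,.014,.05),(25,.02,.05),(27,.025,.05)])
E
```

```text
(1.5, 0, 0.051) {'floor': np.float64(3.6), 'panel': np.float64(-1.8), 'ptop': np.float64(53.1), 'board': np.float64(77.8)}
(5, 0, 0.054) {'floor': np.float64(10.2), 'panel': np.float64(-0.6), 'ptop': np.float64(30.2), 'board': np.float64(67.0)}
(9, 0.003, 0.055) {'floor': np.float64(15.4), 'panel': np.float64(-0.7), 'ptop': np.float64(7.8), 'board': np.float64(57.1)}
(13, 0.006, 0.053) {'floor': np.float64(14.0), 'panel': np.float64(1.5), 'ptop': np.float64(1.5), 'board': np.float64(50.3)}
(17, 0.01, 0.051) {'floor': np.float64(12.0), 'panel': np.float64(17.0), 'ptop': np.float64(17.0), 'board': np.float64(43.7)}
(21, 0.014, 0.05) {'floor': np.float64(11.0), 'panel': np.float64(37.8), 'ptop': np.float64(37.8), 'board': np.float64(36.3)}
(25, 0.02, 0.05) {'floor': np.float64(11.0), 'panel': np.float64(59.0), 'ptop': np.float64(59.0), 'board': np.float64(29.0)}
(27, 0.025, 0.05) {'floor': np.float64(11.0), 'panel': np.float64(68.2), 'ptop': np.float64(68.2), 'board': np.float64(26.5)}
0 -7 2 -0.026 -0.000 -0.000 ;
0 -21 7 -0.087 -0.000 -0.000 ;
0 -36 11 -0.157 -0.000 -0.000 ;
0 -48 14 -0.227 -0.000 -0.000 ;
0 -60 17 -0.297 -0.001 -0.000 ;
0 -72 21 -0.367 -0.001 -0.000 ;
0 -85 24 -0.436 -0.001 -0.000 ;
0 -92 24 -0.471 -0.001 -0.000 ;
```

```bash
python3 - <<'E'
from plan import *
go([(1,-.002,.051),(4,-.006,.054),(7.5,-.010,.055),(11,-.012,.055),(15,-.012,.053),(19,-.010,.05),(23,-.004,.05),(26,.002,.05)])
E
```

```text
(1, -0.002, 0.051) {'floor': np.float64(3.0), 'panel': np.float64(0.2), 'ptop': np.float64(56.3), 'board': np.float64(78.8)}
(4, -0.006, 0.054) {'floor': np.float64(9.2), 'panel': np.float64(4.9), 'ptop': np.float64(37.6), 'board': np.float64(68.8)}
(7.5, -0.01, 0.055) {'floor': np.float64(13.8), 'panel': np.float64(11.0), 'ptop': np.float64(22.1), 'board': np.float64(58.9)}
(11, -0.012, 0.055) {'floor': np.float64(16.0), 'panel': np.float64(16.4), 'ptop': np.float64(16.8), 'board': np.float64(49.6)}
(15, -0.012, 0.053) {'floor': np.float64(14.0), 'panel': np.float64(25.2), 'ptop': np.float64(25.2), 'board': np.float64(40.8)}
(19, -0.01, 0.05) {'floor': np.float64(11.0), 'panel': np.float64(40.3), 'ptop': np.float64(40.3), 'board': np.float64(33.3)}
(23, -0.004, 0.05) {'floor': np.float64(11.0), 'panel': np.float64(58.6), 'ptop': np.float64(58.6), 'board': np.float64(24.4)}
(26, 0.002, 0.05) {'floor': np.float64(11.0), 'panel': np.float64(72.9), 'ptop': np.float64(72.9), 'board': np.float64(18.7)}
0 -5 4 -0.017 -0.000 -0.000 ;
0 -16 12 -0.070 -0.000 -0.000 ;
0 -27 21 -0.131 -0.000 -0.000 ;
0 -38 28 -0.192 -0.000 -0.000 ;
0 -48 34 -0.262 -0.001 -0.000 ;
0 -58 39 -0.332 -0.001 -0.000 ;
0 -71 42 -0.401 -0.001 -0.000 ;
0 -81 44 -0.454 -0.001 -0.000 ;
```

jog_arm:
  deltas: "0 -3 2 -0.009 0 0; 0 -5 4 -0.017 0 0; 0 -11 8 -0.043 0 0; 0 -16 12 -0.07 0 0; 0 -22 16 -0.1 0 0; 0 -27 21 -0.131 0 0; 0 -33 25 -0.162 0 0; 0 -38 28 -0.192 0 0"

```text
time_s: 6.3
ee_pos: [0.6041, 0.0849, 0.0825]
tool_rot: [-1.415, 0.057, -0.068]
ft_force: [0.9, 1.7, -2.2]
grip_width: 0.0449
```

```bash
cat > look.py <<'E'
import sys; from plan import *
st(); k=sys.argv[1]; im=[]
for n in("scene","top"):
    c=arm.capture(n); cv2.imwrite(f"pics/{n}{k}.png",c["img"]); np.save(f"pics/{n}{k}.npy",{q:c[q] for q in c if q!="img"},allow_pickle=True); im.append(c["img"])
a=cv2.resize(im[0][120:360,160:440],(400,343)); b=cv2.resize(im[1][120:360,250:530],(400,343))
cv2.imwrite(f"pics/b{k}.png",np.hstack([a,b]))
E
python3 look.py 3; python3 - <<'E'
from plan import *
go([(13,-.012,.053),(15,-.012,.053),(17,-.011,.052),(19,-.010,.05),(21,-.007,.05),(23,-.003,.05),(25,.002,.05),(26,.005,.05)])
E
```

```text
t 6.3 q [ 0.047  0.472  1.796  0.202  0.862 -0.002] p [0.6041 0.0849 0.0825] F [ 0.9  1.7 -2.2] T [-0.26 -0.04 -0.01] w 0.0449
[[ 0.997  0.014  0.08 ]
 [-0.082  0.153  0.985]
 [ 0.001 -0.988  0.154]]
(13, -0.012, 0.053) {'floor': np.float64(14.0), 'panel': np.float64(19.1), 'ptop': np.float64(19.1), 'board': np.float64(46.2)}
(15, -0.012, 0.053) {'floor': np.float64(14.0), 'panel': np.float64(25.2), 'ptop': np.float64(25.2), 'board': np.float64(40.8)}
(17, -0.011, 0.052) {'floor': np.float64(13.0), 'panel': np.float64(32.4), 'ptop': np.float64(32.4), 'board': np.float64(36.6)}
(19, -0.01, 0.05) {'floor': np.float64(11.0), 'panel': np.float64(40.3), 'ptop': np.float64(40.3), 'board': np.float64(33.3)}
(21, -0.007, 0.05) {'floor': np.float64(11.0), 'panel': np.float64(49.1), 'ptop': np.float64(49.1), 'board': np.float64(28.8)}
(23, -0.003, 0.05) {'floor': np.float64(11.0), 'panel': np.float64(58.0), 'ptop': np.float64(58.0), 'board': np.float64(24.8)}
(25, 0.002, 0.05) {'floor': np.float64(11.0), 'panel': np.float64(67.0), 'ptop': np.float64(67.0), 'board': np.float64(21.4)}
(26, 0.005, 0.05) {'floor': np.float64(11.0), 'panel': np.float64(71.4), 'ptop': np.float64(71.4), 'board': np.float64(20.0)}
0 -4 1 -0.034 0.001 0.000 ;
0 -11 3 -0.069 0.001 0.000 ;
0 -16 5 -0.104 0.001 0.001 ;
0 -21 6 -0.139 0.001 0.001 ;
0 -28 6 -0.174 0.000 0.001 ;
0 -35 6 -0.209 0.000 0.001 ;
0 -42 4 -0.244 0.000 0.001 ;
0 -45 3 -0.261 0.000 0.001 ;
```

View pics/b3.png

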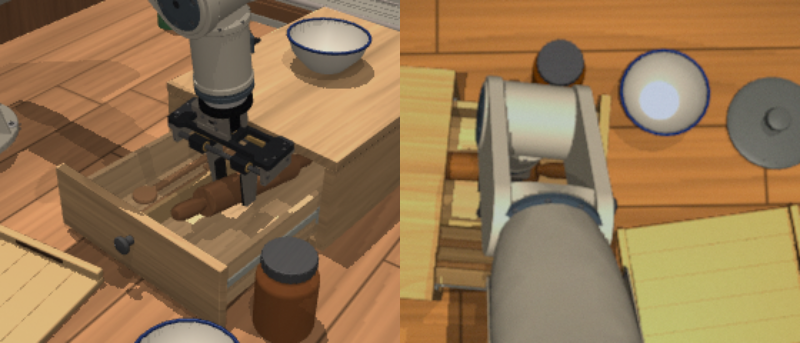

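jog_arm:
  deltas: "0 -4 1 -0.034 0 0; 0 -11 3 -0.069 0 0; 0 -16 5 -0.104 0 0; 0 -21 6 -0.139 0 0; 0 -28 6 -0.174 0 0; 0 -35 6 -0.209 0 0; 0 -42 4 -0.244 0 0; 0 -45 3 -0.261 0 0"

```text
time_s: 7.4
ee_pos: [0.6039, 0.0816, 0.1277]
tool_rot: [-1.675, 0.066, -0.062]
ft_force: [-0.6, 0.3, -2.6]
grip_width: 0.0451
```

```bash
python3 look.py 4; python3 - <<'E'
from plan import *
# pin dir in both views
t=np.tan(np.radians(26))
go([(26,f,.05+(f-.005)*t) for f in (.012,.025,.04,.058,.076,.094,.112,.13)])
E
```

```text
t 7.4 q [ 0.192  0.436  1.725 -0.121  1.01   0.338] p [0.6039 0.0816 0.1277] F [-0.6  0.3 -2.6] T [-0.01 -0.04  0.03] w 0.0451
[[ 0.997 -0.007  0.08 ]
 [-0.08  -0.105  0.991]
 [ 0.002 -0.994 -0.105]]
(26, 0.012, np.float64(0.05341412811996103)) {'floor': np.float64(14.4), 'panel': np.float64(71.3), 'ptop': np.float64(71.3), 'board': np.float64(20.0)}
(26, 0.025, np.float64(0.05975465177131723)) {'floor': np.float64(20.8), 'panel': np.float64(71.1), 'ptop': np.float64(71.1), 'board': np.float64(20.0)}
(26, 0.04, np.float64(0.06707064059980515)) {'floor': np.float64(28.1), 'panel': np.float64(65.0), 'ptop': np.float64(65.0), 'board': np.float64(20.0)}
(26, 0.058, np.float64(0.07584982719399067)) {'floor': np.float64(36.8), 'panel': np.float64(61.5), 'ptop': np.float64(61.5), 'board': np.float64(20.0)}
(26, 0.076, np.float64(0.08462901378817617)) {'floor': np.float64(45.6), 'panel': np.float64(61.3), 'ptop': np.float64(61.3), 'board': np.float64(20.0)}
(26, 0.094, np.float64(0.09340820038236167)) {'floor': np.float64(54.4), 'panel': np.float64(61.3), 'ptop': np.float64(61.3), 'board': np.float64(20.7)}
(26, 0.112, np.float64(0.10218738697654717)) {'floor': np.float64(63.2), 'panel': np.float64(61.3), 'ptop': np.float64(61.3), 'board': np.float64(28.2)}
(26, 0.13, np.float64(0.11096657357073268)) {'floor': np.float64(72.0), 'panel': np.float64(61.3), 'ptop': np.float64(61.3), 'board': np.float64(30.0)}
0 -3 -7 -0.001 0.001 0.000 ;
0 -8 -21 -0.001 0.001 0.000 ;
0 -14 -37 -0.001 0.001 0.000 ;
0 -21 -56 -0.001 0.001 0.000 ;
0 -27 -74 -0.001 0.001 0.000 ;
0 -34 -93 -0.001 0.001 0.000 ;
0 -41 -112 -0.001 0.001 0.000 ;
0 -48 -131 -0.001 0.001 0.000 ;
```

View pics/b4.png

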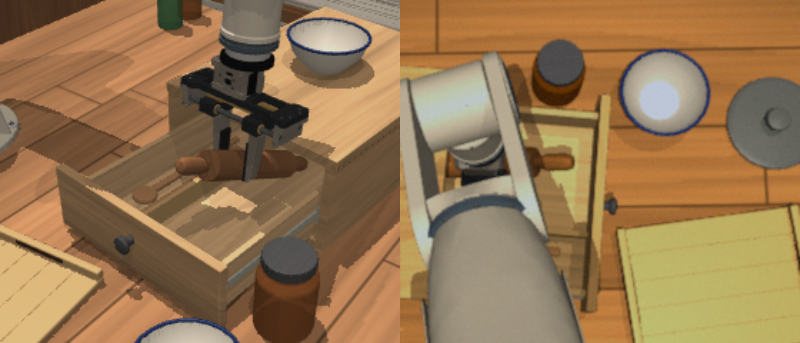

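```bash
python3 - <<'E'
from plan import *
cs=np.load("pics/scene4.npy",allow_pickle=True).item(); ct=np.load("pics/top4.npy",allow_pickle=True).item()
for th in (18,22,26):
    _,_,B,u=pose(th,.005,.05)
    # keep grasp point fixed approx
    G=pose(26,.005,.05); Gp=G[2]-.207*G[3]
    F=Gp-.133*u; Bk=Gp+.207*u
    print(th,proj(cs,F),proj(cs,Bk),proj(ct,F))
print((160+178*.7,120+166*.7),"back",(160+305*.7,120+163*.7),"top",(250+575*.7-280,120+162*.7))
E
```

```text
18 [282.17383119 245.83509453] [373.85260549 222.46341509] [373.94580113 233.34617006]
22 [283.2371508  241.43336087] [372.21458078 227.8518133 ] [372.76753381 232.49287822]
26 [284.52670518 236.9718502 ] [370.38482241 233.23287462] [371.27591306 231.63073431]
(284.6, 236.2) back (373.5, 234.1) top (372.5, 233.39999999999998)
```

Both views match a 26° tilt with no slip: the front tip is seen at (284.6,236.2) and predicted at (284.5,237). I'll draw it out along its axis.

jog_arm:
  deltas: "0 -3 -7 0 0 0; 0 -8 -21 0 0 0; 0 -14 -37 0 0 0; 0 -21 -56 0 0 0; 0 -27 -74 0 0 0; 0 -34 -93 0 0 0; 0 -41 -112 0 0 0; 0 -48 -131 0 0 0"

```text
time_s: 8.5
ee_pos: [0.5937, -0.0444, 0.1898]
tool_rot: [-1.675, 0.066, -0.063]
ft_force: [0.1, -0.1, -3.1]
grip_width: 0.0452
```

```bash
python3 look.py 5; python3 - <<'E'
from plan import *
t=np.tan(np.radians(26))
go([(26,f,.05+(f-.005)*t) for f in (.145,.16,.18,.20,.22,.24,.26,.27)])
E
```

```text
t 8.5 q [-0.014  0.335  1.724 -0.118  1.091  0.122] p [ 0.5937 -0.0444  0.1898] F [ 0.1 -0.1 -3.1] T [ 0.01 -0.09 -0.02] w 0.0452
[[ 0.997 -0.006  0.08 ]
 [-0.08  -0.105  0.991]
 [ 0.002 -0.994 -0.105]]
(26, 0.145, np.float64(0.1182825623992206)) {'floor': np.float64(79.3), 'panel': np.float64(61.3), 'ptop': np.float64(61.3), 'board': np.float64(30.3)}
(26, 0.16, np.float64(0.12559855122770852)) {'floor': np.float64(86.6), 'panel': np.float64(61.3), 'ptop': np.float64(61.3), 'board': np.float64(35.0)}
(26, 0.18, np.float64(0.13535320299902576)) {'floor': np.float64(96.4), 'panel': np.float64(61.3), 'ptop': np.float64(61.3), 'board': np.float64(48.1)}
(26, 0.2, np.float64(0.145107854770343)) {'floor': np.float64(106.1), 'panel': np.float64(61.3), 'ptop': np.float64(61.3), 'board': np.float64(65.5)}
(26, 0.22, np.float64(0.15486250654166023)) {'floor': np.float64(115.9), 'panel': np.float64(61.3), 'ptop': np.float64(61.3), 'board': np.float64(84.9)}
(26, 0.24, np.float64(0.16461715831297744)) {'floor': np.float64(125.6), 'panel': np.float64(61.3), 'ptop': np.float64(61.3), 'board': np.float64(104.9)}
(26, 0.26, np.float64(0.17437181008429467)) {'floor': np.float64(135.4), 'panel': np.float64(61.3), 'ptop': np.float64(61.3), 'board': np.float64(124.9)}
(26, 0.27, np.float64(0.1792491359699533)) {'floor': np.float64(140.2), 'panel': np.float64(62.0), 'ptop': np.float64(62.0), 'board': np.float64(135.0)}
-0 -5 -13 -0.000 -0.001 0.002 ;
-0 -10 -29 -0.000 -0.001 0.002 ;
-0 -18 -50 -0.000 -0.001 0.002 ;
-0 -25 -71 -0.000 -0.001 0.002 ;
0 -33 -92 -0.000 -0.001 0.002 ;
0 -41 -113 -0.000 -0.001 0.002 ;
0 -48 -134 -0.000 -0.001 0.002 ;
0 -52 -144 -0.000 -0.001 0.002 ;
```

View pics/b5.png

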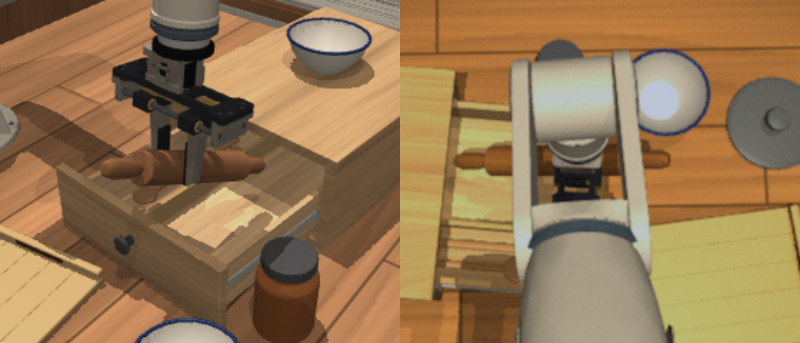

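jog_arm:
  deltas: "0 -5 -13 0 0 0; 0 -10 -29 0 0 0; 0 -18 -50 0 0 0; 0 -25 -71 0 0 0; 0 -33 -92 0 0 0; 0 -41 -113 0 0 0; 0 -48 -134 0 0 0; 0 -52 -144 0 0 0"

```text
time_s: 9.6
ee_pos: [0.5828, -0.1839, 0.2581]
tool_rot: [-1.676, 0.066, -0.066]
ft_force: [-0.0, -0.3, -3.1]
grip_width: 0.0452
```

```bash
python3 - <<'E'
from plan import *
st()
C0=g["B"]-.17*g["b"]; rel=g["R"].T@(g["p"]-C0)  # tcp rel centre in tool frame
# final: keep yaw; level => R=g["R"]; try yaw along tray
for yaw in (YAW,np.arctan2(.294,-.036)):
    Rf=R.from_euler('z',yaw-YAW).as_matrix()@g["R"]
    p=np.array([.4187,-.2792,.15])+Rf@rel; print(yaw,p)
    interp(p,Rf,8)
E
```

```text
t 9.6 q [-0.247  0.282  1.639 -0.111  1.201 -0.125] p [ 0.5828 -0.1839  0.2581] F [-0.  -0.3 -3.1] T [-0.03 -0.07  0.03] w 0.0452
[[ 0.997 -0.004  0.083]
 [-0.083 -0.105  0.991]
 [ 0.005 -0.994 -0.105]]
1.4896066765337779 [ 0.41657538 -0.31187473  0.13807784]
dist 0.24165755833930705 ang 26.002330519493835
-19 17 -16 0.057 -0.000 0.000 ;
-39 33 -32 0.113 -0.000 0.001 ;
-58 50 -48 0.170 -0.000 0.001 ;
-78 67 -64 0.227 -0.000 0.001 ;
-97 83 -80 0.284 -0.000 0.002 ;
-117 100 -96 0.340 -0.000 0.002 ;
-136 117 -112 0.397 -0.000 0.002 ;
-156 134 -128 0.454 -0.000 0.003 ;
1.6926387638148137 [ 0.42320756 -0.31163199  0.13807784]
dist 0.23701458982280402 ang 28.49811379041864
-19 17 -16 0.057 -0.025 0.003 ;
-37 33 -32 0.113 -0.051 0.007 ;
-56 50 -48 0.170 -0.076 0.010 ;
-74 67 -64 0.226 -0.102 0.014 ;
-93 83 -79 0.283 -0.127 0.017 ;
-112 100 -95 0.340 -0.153 0.021 ;
-130 117 -111 0.396 -0.178 0.024 ;
-149 133 -127 0.453 -0.204 0.027 ;
```

jog_arm:
  deltas: "-19 10 -18 0.05 -0.025 0.003; -37 20 -36 0.1 -0.051 0.007; -56 38 -52 0.16 -0.076 0.01; -74 57 -68 0.22 -0.102 0.014; -93 77 -84 0.283 -0.127 0.017; -112 97 -98 0.34 -0.153 0.021; -130 116 -112 0.396 -0.178 0.024; -149 133 -127 0.453 -0.204 0.027"

```text
time_s: 10.6
ee_pos: [0.4227, -0.3122, 0.138]
tool_rot: [-1.219, -0.077, 0.105]
ft_force: [0.1, 0.5, -2.4]
grip_width: 0.0447
```

jog_arm:
  deltas: "0 0 0 0 0 0; 0 0 0 0 0 0; 0 0 0 0 0 0; 0 0 0 0 0 0; 0 0 0 0 0 0; 0 0 0 0 0 0; 0 0 0 0 0 0; 0 0 0 0 0 0"

```text
time_s: 11.6
ee_pos: [0.4227, -0.3122, 0.138]
tool_rot: [-1.219, -0.077, 0.105]
ft_force: [0.9, 0.3, -3.1]
grip_width: 0.0453
```

```bash
python3 - <<'E'
from plan import *
st(); im=[]
C0=g["B"]-.17*g["b"]; rel=g["R"].T@(g["p"]-C0)
s=arm.sense(); Rm=R.from_rotvec(s["tool_rot"]).as_matrix(); u=Rm@g["R"].T@g["b"]; C=np.array(s["ee_pos"])-Rm@rel
print("pred C",C,"u",u,"F",C-.17*u,"B",C+.17*u)
for n in("scene","top"):
    c=arm.capture(n); cv2.imwrite(f"pics/{n}6.png",c["img"]); np.save(f"pics/{n}6.npy",{q:c[q] for q in c if q!="img"},allow_pickle=True)
    print(n,"F",proj(c,C-.17*u),"B",proj(c,C+.17*u),"tray",proj(c,[.4187,-.2792,.012]))
    print([(t,[(np.round(d["location"],4),round(d["confidence"],2)) for d in arm.boxes_of(t,c)[:1]]) for t in("pin_center","tray_top")])
E
```

```text
t 11.6 q [-0.785  0.445  1.736  0.227  1.246 -1.012] p [ 0.4227 -0.3122  0.138 ] F [ 0.9  0.3 -3.1] T [-0.45 -0.18 -0.  ] w 0.0453
[[ 0.993 -0.039 -0.116]
 [ 0.122  0.34   0.932]
 [ 0.003 -0.94   0.342]]
pred C [ 0.4181313  -0.27982228  0.14999353] u [-0.1226362   0.99245073  0.00138511] F [ 0.43897945 -0.4485389   0.14975806] B [ 0.39728314 -0.11110565  0.150229  ]
scene F [ 38.76819676 349.98398538] B [186.94339847 239.31988855] tray [138.32324959 340.04988628]
[('pin_center', [(array([ 0.4326, -0.3336,  0.1599]), 0.56)]), ('tray_top', [(array([ 0.4374, -0.3049,  0.0172]), 0.85)])]
top F [567.32816547 305.59497254] B [407.79223424 327.55811359] tray [471.82294476 319.17701357]
[('pin_center', [(array([ 0.4201, -0.2385,  0.168 ]), 0.89)]), ('tray_top', [(array([ 0.4224, -0.2484,  0.0134]), 0.87)])]
```

View pics/scene6.png

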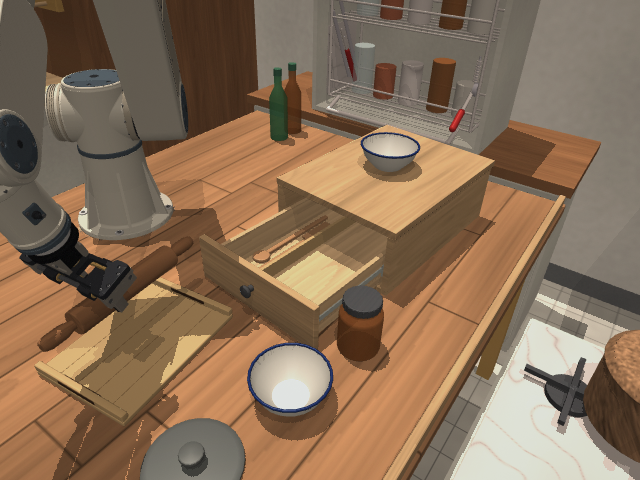

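View pics/top6.png

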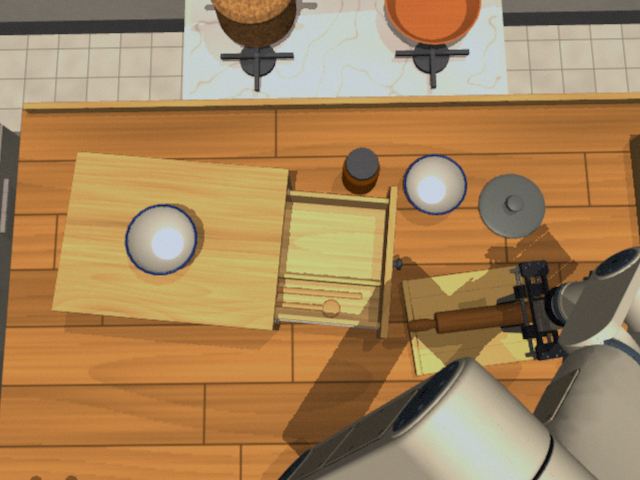

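```bash
python3 - <<'E'
import cv2,numpy as np
a=cv2.imread("pics/scene6.png"); b=cv2.imread("pics/top6.png")
r=lambda i:cv2.resize(i,(400,300),interpolation=cv2.INTER_CUBIC)
A=r(a[320:365,25:85]);B=r(a[220:265,145:205]);C=r(b[295:355,395:475]);D=r(b[270:360,480:600])
cv2.imwrite("pics/z6.png",np.vstack([np.hstack([A,B]),np.hstack([C,D])]))
E
```

```text
(no output)
```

View pics/z6.png

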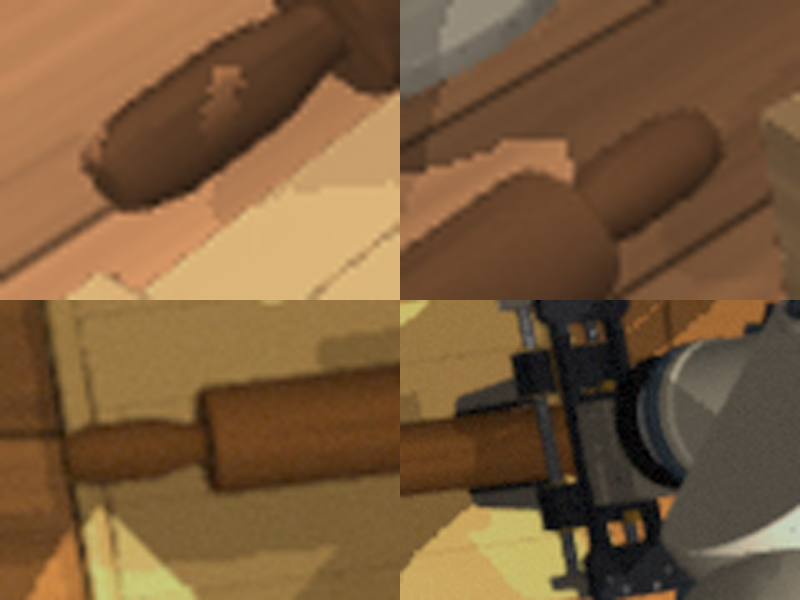

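```bash
python3 - <<'E'
from plan import *
from scipy.optimize import least_squares as LS
np.set_printoptions(precision=4,suppress=True)
cs=np.load("pics/scene6.npy",allow_pickle=True).item(); ct=np.load("pics/top6.npy",allow_pickle=True).item()
def f(x,off,pr=True):
    C=x[:3]; u=np.array([np.cos(x[3])*np.cos(x[4]),np.sin(x[3])*np.cos(x[4]),np.sin(x[4])])
    r=[proj(cs,C+.17*u)-off-[191.8,241],proj(cs,C-.17*u)-off-[39.3,347.8],proj(ct,C+.17*u)-[408.6,325.4],proj(ct,C+.11*u)-[436.4,322.4]]
    return np.concatenate(r)
for off in ([0,0],[-3.5,-1.5],[-2,-1]):
    s=LS(f,[.418,-.28,.15,1.69,0],args=(np.array(off),)); print(off,s.x,"pitch deg",np.degrees(s.x[4]),"res",s.fun)
for d in[(553,55),(625,432),(50,122),(108,503)]: pass
b=cv2.imread("pics/top6.png")
E
```

```text
[0, 0] [ 0.4224 -0.279   0.1517  1.6848 -0.023 ] pitch deg -1.315774748982984 res [-2.4306  0.0526 -0.3392  0.119  -1.5027 -0.5594 -0.9891 -1.2058]
[-3.5, -1.5] [ 0.4193 -0.2807  0.1549  1.6759 -0.0173] pitch deg -0.9924823614025962 res [-0.2676 -0.0009 -0.0819  0.0408 -0.4885  0.0932  0.1342 -0.3038]
[-2, -1] [ 0.4207 -0.28    0.1539  1.6799 -0.0197] pitch deg -1.1265527959964365 res [-1.1984  0.0207 -0.1949  0.0759 -0.9302 -0.1843 -0.3481 -0.6951]
```

jog_arm:
  deltas: "0 0 0 0.002 0 0; 0 0 0 0.004 0 0; 0 0 0 0.006 0 0; 0 0 0 0.008 0 0; 0 0 0 0.01 0 0; 0 0 0 0.012 0 0; 0 0 0 0.012 0 0; 0 0 0 0.012 0 0"

```text
time_s: 12.9
ee_pos: [0.4227, -0.3122, 0.138]
tool_rot: [-1.207, -0.077, 0.105]
ft_force: [-0.3, -0.4, -2.4]
grip_width: 0.0448
```

```bash
python3 - <<'E'
from plan import *
st(); c=arm.capture("scene"); cv2.imwrite("pics/scene7.png",c["img"])
a=c["img"]; r=lambda i:cv2.resize(i,(400,300),interpolation=cv2.INTER_CUBIC)
cv2.imwrite("pics/z7.png",np.hstack([r(a[320:365,25:85]),r(a[220:265,145:205])]))
E
```

```text
t 12.9 q [-0.789  0.451  1.73   0.232  1.257 -1.017] p [ 0.4227 -0.3122  0.138 ] F [-0.3 -0.4 -2.4] T [-0.46 -0.15 -0.  ] w 0.0448
[[ 0.993 -0.04  -0.115]
 [ 0.122  0.351  0.928]
 [ 0.003 -0.935  0.354]]
```

View pics/z7.png

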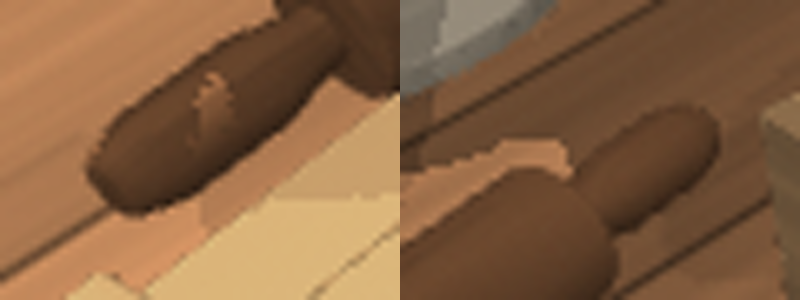

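The pin is steady and almost exactly level: the back tip rose by about 1 px and the front tip dropped by about 0.5 px. I'll hand in.

```bash
python3 -c "
from station import arm
print(arm.job_done()); s=arm.sense(); print(s['time_s'],s['grip_width'],s['ft_force'])"
```

```text
the job is handed in; nothing more can be done
None
the job is handed in; nothing more can be done
```

The pin came out through the gap and is still held, level, about 150 mm above the work surface with its middle over the tray's middle. I gripped it just in front of its centre, tilted it 26° front end first and drew it out along its own axis. The job was handed in at about 13 s.

- **Forces:** wrist force readings, taken at the end of each move, stayed at about 3 N or less, roughly the pin's weight. I saw no sign of contact with the woodwork.
- **Position:** from the arm's pose the pin's centre was within about 1 mm of the tray's middle; from the pictures it was within about 2–4 mm.
- **Level:** here the checks disagreed slightly. The arm's pose said level within 0.1°, while the pictures showed the front end about 1° high. I turned it down 0.7°, so it should be level to about 1° either way.
- **Grip:** the opening stayed at 45 mm, and I saw no slip.
- **Other things:** in the pictures taken before that small correction, the drawer, spoon, turner, jar, bowls, lid and tray looked unmoved.

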